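Lean the bracelet board against the chest, foot home on the stop bar

ROBOT

A 7-joint arm with a two-finger parallel gripper is mounted at the origin on the work surface. World frame = base frame: x ahead of the robot, y to its left, z up, the work surface at z = 0. Lengths are in m, angles in rad, forces in N, time in s.
With the tool pointing down it reaches from about 0.375 to 0.925 m from the base axis. Payload 3.1 kg.
Tool frame: the origin (TCP) lies midway between the tips of the shut fingers; the grasp point (between the pads) lies ctrl.hold_point_z behind it (ctrl.hold_point_z is the distance from the TCP to the grasp point, in m); y points along the fingers, x is the direction in which the jaws open and shut, and the axes are right-handed (so a half turn about y gives the same grasp; the last joint's range is limited). The gripper opens to 85 mm and grips with 20 to 120 N. Pads are 22 mm wide; open, the fingers measure 114 mm over their backs; the gripper's body (76 mm by 85 mm) begins 54 mm behind the grasp point. The pads swing forward as they close: fully open they stand 13 mm farther back than shut.
Start: joints at [-1.3, 0.383, 0.044, 1.598, -0.018, 1.161, -0.05], TCP at [0.234, 0.606, 0.231] pointing down, gripper open.
Joint ranges: [-2.61, 2.61], [-0.41, 2.15], [-1.48, 1.57], [0, 2.5], [-1.57, 4.71], [0.05, 1.97], [-2.85, 2.85]. Speed limits (rad/s): [2.79, 2.79, 3.14, 3.14, 3.14, 3.14, 3.14].

INTERFACE

Orientations are given as a rotation vector (axis times angle).
In Python, from workcell import ctrl gives the robot as it stands.
- The arm moves only by the shell command python3 -m crank 'ROWS'. ROWS is JSON, a list of rows, each a list of 7 numbers: the gripper's target within -1 to 1 (fully open at 1, half-way at 0, shut at -1), then the shift along the world's x, y, z in m, then the turn, a rotation vector about the world's x, y, z in degrees. In form: [[claw, x, y, z, ax, ay, az], ...]. A call has 1 to 20 rows; each row is the pose to reach, as a shift and turn from the pose commanded when the call began; what a row does not reach only later rows make up. A row lasts 1/8 s, in which the tool goes at most 62.5 mm and 10.7 degrees, less where a joint would pass 70% of its speed; a pose out of reach is approached as far as the arm can. A call with a gripper value outside its range is refused whole. The fingers move at their own pace and stop on an object; the grip force is fixed at half the most. Time passes only in rows, so rows that repeat a pose let the fingers close. It gives the time, the measured TCP pose, the force and the opening at its end, in the units of the state.
- ctrl.observe(): the state, without advancing time (a new reading comes with each control period).
- ctrl.read_camera(name): name is "scene" or "top"; returns the picture (384x512x3 uint8, red, green, blue); there is no depth.
- ctrl.camera_model(name): a dict with "K" (3x3 intrinsics, pixels), "eye" and "attitude" of the camera in the world. Camera axes: x right, y down, z forward; pixel columns grow to the right and rows downward; lengths in m; the calibration is good to about 2 mm. A picture is of the moment at which its call begins. camera_model takes no time and is no camera call.
- ctrl.job_done(): hands the job in, once; it reports no verdict.
The state is a dict: "clock": time; "q": joint angles; "qvel": joint speeds; "joint_torque": joint torques, N m; "tcp_pos": TCP position; "tool_rot": TCP orientation; "wrist_force": force on the tool from outside, world axes, zero at the start; "moment": the same for the moment, N m; "width": finger opening in m.
Only numpy, scipy, OpenCV 4.12 (cv2) and the standard library are available. Lean on these libraries where they do the work, as an engineer would, in place of code of your own. Each camera call takes 0.05 s, during which the arm holds its last target.

TASK

Stand the wooden bracelet board up on its roller foot between the grey chest and the low cross bar in front of it, and lean its top against the chest's face, pegs facing out, square to the chest and near the middle of the bar. Before you let go, press the foot firmly home against the bar so that it cannot roll away, and bring the top to the chest gently; then leave the board leaning there by itself, and do not disturb the other wares.

Things in the scene. Friction and masses are not known exactly. Their poses are not given: they have to be found in the camera images.
- board: Loose wooden plank 190 x 50 x 16 mm, about 0.28 kg, lying face up, top end roughly towards the chest. Origin: centre of its back (underside at the start). x: from foot to top; y: across; z: out of its face. Three brass pegs 8 mm thick stand 16 mm out of the face at x = -50, -5, +40 mm, y = 0. Held lightly across its width near the top and raised, it pivots about the fingers' closing line.
- board_foot (a point): Middle of the axle of the board's foot roller (x = -87 mm, 8 mm above the back). The roller, brass, 16 mm thick and 42 mm long, lies across the foot end, sticks out to x = -95 mm and turns freely: unless a stop holds it, the foot rolls away under the leaning board. The board's centre of mass, roller included, is some 8 mm from its middle towards the foot.
- board_top (a point): Middle of the end face of the board's top (x = +95 mm, 8 mm above the back). Wood there and everywhere but the roller and the pegs.
- board_back (a point): Middle of the top end's rear edge (x = +95 mm, on the back): the edge that comes to rest on the chest.
- chest: Fixed grey metal chest, 260 mm long, 110 mm deep, 190 mm high; its flat upright front face is the wall to lean on. Origin: foot of the middle of that face, on the table. x runs along the face, y points into the chest, so -y is straight out of the face; z up.
- rails: Fixed foot stop; origin and axes as the chest. Two rails 8 mm high, at x = -92 and +92 mm, run out 147 mm from the face; across them is clamped a dark wooden bar 168 mm long, 14 mm thick, top 19 mm above the table. Its chest side lies 80 to 120 mm from the chest's face: where differs each time and is not reported; find it by touch or sight. Between the rails is bare table.
- bell: Loose brass hand bell, 64 mm wide, 100 mm tall, on the table; origin at its base. Leave alone.
- bowl: Loose copper bowl, 110 mm wide, 45 mm tall, on the table; origin at its base. Leave alone.
- bangle: Loose dark wooden bangle, 72 mm across, 12 mm high, lying on the table; origin at its base. Leave alone.
- figurine: Loose dark metal figurine, 52 mm wide, 95 mm tall, standing on top of the chest towards its +x end; origin at its base. Leave alone.

How it is judged:
On the way:
1. while still held by the fingers, the board stands raised with its roller on the table and is pressed against the stop bar with more than 2 N (contact force between board and rails above 2 N and contact force between board and the fingers above 0.3 N and angle between board's own x axis and vertical below 0.75 rad and height (world z) of board_foot below 0.025 m), for 0.2 s.
At the end, for the whole second after the job is handed in: The board leans by itself, at rest, 16 to 41 degrees from upright: rear edge of its top within 8 mm of the chest's face and pressing on it, pegs outwards, roller on the table and bearing on the stop bar, within 45 mm of the bar's middle, and square to the chest within 8 degrees (angle between board's own x axis and vertical between 0.28 and 0.72 rad and y of board_back in the frame of chest above -0.008 m and height (world z) of board_foot below 0.02 m and y of board_foot in the frame of chest between -0.125 and -0.06 m and x of board_foot in the frame of chest between -0.045 and 0.045 m and angle between the y axis of board and the x axis of chest, either way round below 0.14 rad and contact force between board and rails above 0.05 N and contact force between board and chest above 0.05 N and linear speed of board below 0.01 m/s and angular speed of board below 0.05 rad/s and contact force between board and the fingers below 0.01 N); the robot touches nothing.
It fails at once if the board is banged or forced against the chest (over 20 N) (contact force between board and chest above 20 N).
It fails at once if the bell is moved by more than 30 mm (distance of bell from where it was at the start of the episode above 0.03 m).
It fails at once if the bowl is moved by more than 30 mm (distance of bowl from where it was at the start of the episode above 0.03 m).
It fails at once if the bangle is moved by more than 30 mm (distance of bangle from where it was at the start of the episode above 0.03 m).
It fails at once if the figurine is moved by more than 30 mm (distance of figurine from where it was at the start of the episode above 0.03 m).
It also fails if it takes over 69 s, if anything falls off the work surface, if the arm or the gripper's body presses on something with over 40 N, if the wrist force passes 120 N, or if a joint passes its speed limit or range.

## Working session

There is one attempt and no reset: what is moved stays moved. The work goes in short steps, Python scripts to look and compute and a shell command to move; the robot and the scene stay as the last step left them, time stands still between calls to the robot, and variables do not carry over. Pictures are saved under pics/ and viewed, and the job is handed in when it is done.

```bash
mkdir -p pics; ls
python3 - <<'E'
from workcell import ctrl
import cv2,numpy as np
print(ctrl.observe()); print(ctrl.hold_point_z)
for n in("scene","top"):
    m=ctrl.camera_model(n); print(n,m)
    cv2.imwrite(f"pics/{n}0.png",ctrl.read_camera(n)[:,:,::-1])
E
```

```text
pics
{'clock': 0.0, 'q': array([-1.29980807,  0.38383987,  0.04378579,  1.59960121, -0.01789314,
        1.16121744, -0.04989697]), 'qvel': array([ 0.00070554, -0.00033943, -0.00042541, -0.00156946,  0.00110681,
        0.00118248,  0.00014572]), 'joint_torque': array([-1.84629330e-04, -4.33466220e+01,  1.02429919e+00, -2.49516714e+01,
        1.05077738e-02,  1.14267264e-02,  1.12080558e-07]), 'tcp_pos': array([0.23394874, 0.60540626, 0.22987066]), 'tool_rot': array([-1.36301091, -0.9319528 ,  0.93546656]), 'wrist_force': array([0.33865685, 0.09210058, 0.06694609]), 'moment': array([ 0.02423668, -0.00839322, -0.00404892]), 'width': 0.0854906777574208}
0.0187
scene {'K': array([[445.03339123,   0.        , 258.67273378],
       [  0.        , 445.03339123, 178.22101602],
       [  0.        ,   0.        ,   1.        ]]), 'eye': array([ 1.11694744, -0.68246245,  0.94234458]), 'attitude': array([-2.23659164, -0.74644325,  0.33486525])}
top {'K': array([[427.64001306,   0.        , 257.46824843],
       [  0.        , 427.64001306, 189.17328442],
       [  0.        ,   0.        ,   1.        ]]), 'eye': array([ 0.37863139, -0.01983233,  1.23270789]), 'attitude': array([-2.11745227,  2.1402868 , -0.18357327])}
```

View pics/scene0.png

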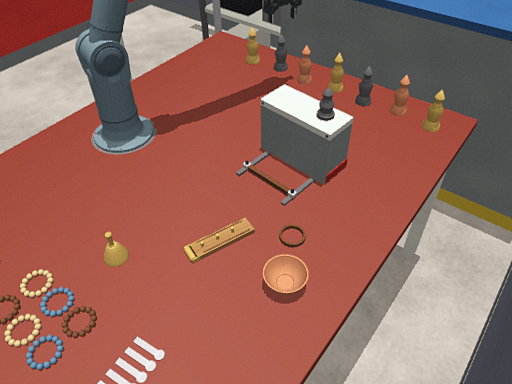

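View pics/top0.png

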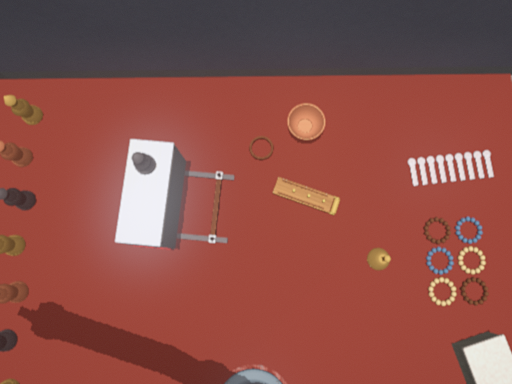

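Run:
```python
from scipy.spatial.transform import Rotation as R
print(R.from_rotvec([-1.36301091, -0.9319528 ,  0.93546656]).as_matrix().round(3))
```

```text
[[ 0.36  -0.001 -0.933]
 [ 0.933 -0.003  0.36 ]
 [-0.003 -1.    -0.   ]]
```

The scene picture shows the chest with its rails at about (268,178), the board at (220,240) and the bell, bangle and bowl around it. In the top picture the board runs from the roller at (335,205) to its top at (277,187). The chest face is near column 180 and the bar near column 216. I'll measure next.

```bash
cat > h.py <<'E'
import cv2,numpy as np
from scipy.spatial.transform import Rotation as R
from workcell import ctrl
def cam(n):
    m=ctrl.camera_model(n); return m["K"],np.array(m["eye"]),R.from_rotvec(m["attitude"]).as_matrix()
def px2w(n,uv,z):
    K,e,A=cam(n); uv=np.atleast_2d(np.array(uv,float)); d=(A@np.linalg.inv(K)@np.c_[uv,np.ones(len(uv))].T).T
    z=np.broadcast_to(z,len(uv)); return e+d*((z-e[2])/d[:,2])[:,None]
def w2px(n,p):
    K,e,A=cam(n); c=(A.T@(np.atleast_2d(p)-e).T); q=K@c; return (q[:2]/q[2]).T
E
python3 - <<'E'
from h import *
im=cv2.imread("pics/top0.png")
c=im[130:260,110:350]; cv2.imwrite("pics/t0c.png",cv2.resize(c,None,fx=3.3,fy=3.3,interpolation=cv2.INTER_CUBIC))
s=cv2.imread("pics/scene0.png")[75:275,170:360]; cv2.imwrite("pics/s0c.png",cv2.resize(s,None,fx=3,fy=3,interpolation=cv2.INTER_CUBIC))
E
```

```text
(no output)
```

View pics/t0c.png

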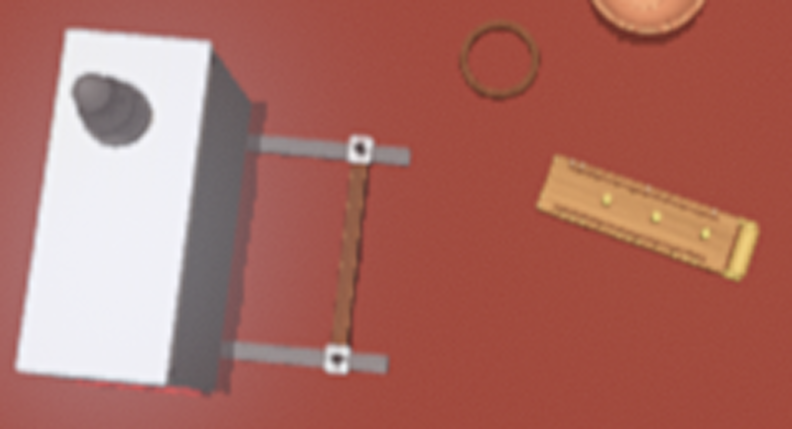

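View pics/s0c.png

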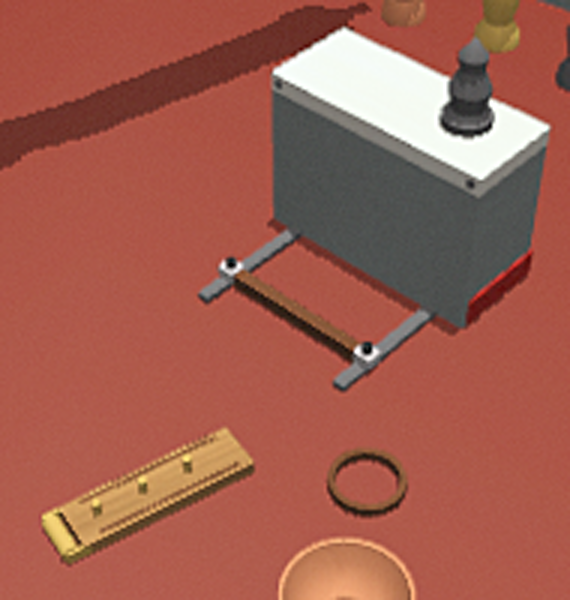

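Run:
```python
from h import *
f=lambda l:np.array(l)/3.3+[110,130]-0.35
def fit(mask,z,n="top"):
    cs,_=cv2.findContours(mask,cv2.RETR_EXTERNAL,cv2.CHAIN_APPROX_NONE); c=max(cs,key=cv2.contourArea)
    b=cv2.boxPoints(cv2.minAreaRect(c)); return b,px2w(n,b,z)
im=cv2.imread("pics/top0.png"); hsv=cv2.cvtColor(im,cv2.COLOR_BGR2HSV)
for p in [(300,193),(335,205),(320,150),(216,205),(150,200),(200,175),(200,237)]: print(p,hsv[p[1],p[0]])
# board
roi=np.zeros(im.shape[:2],np.uint8); roi[170:225,262:350]=1
m=((hsv[...,0]>9)&(hsv[...,0]<35)&(hsv[...,2]>110)).astype(np.uint8)*roi
b,w=fit(m,0.016); print("board",b.round(1).tolist(),w.round(4).tolist(),'ctr',w.mean(0))
roi[:]=0; roi[125:260,100:190]=1
m=((hsv[...,1]<40)&(hsv[...,2]>180)).astype(np.uint8)*roi
b,w=fit(m,0.19); print("lid",b.round(1).tolist(),w.round(4).tolist())
print("rail ends",px2w("top",f([(409,157),(386,365)]),.008).round(4).tolist())
print("face hand",px2w("top",f([(212,41),(167,385)]),.19).round(4).tolist())
print("bar hand chest side",px2w("top",f([(358,167),(352,210),(333,345)]),.019).round(4).tolist())
print("bar hand out side",px2w("top",f([(369,167),(351,345)]),.019).round(4).tolist())
g=lambda l:np.array(l)/3+[170,75]-0.33
print("scene lid",px2w("scene",g([(274,73),(469,180),(549,128),(345,29)]),.19).round(4).tolist())
print("scene rail ends",px2w("scene",g([(207,295),(342,383)]),.008).round(4).tolist())
print("scene bar chest side",px2w("scene",g([(243,271),(361,347)]),.019).round(4).tolist())
print("scene board top c",px2w("scene",g([(44,516),(66,552),(254,463),(223,430)]),.016).round(4).tolist())
print("bangle",px2w("top",f([(500,60)]),.006),"bowl",px2w("top",[(306,122)],.03),"bell",px2w("top",[(378,260)],.03))
```

```text
(300, 193) [ 15 131 207]
(335, 205) [ 22 119 237]
(320, 150) [  4 157 164]
(216, 205) [  9 130 149]
(150, 200) [120   6 246]
(200, 175) [177  15 149]
(200, 237) [  0  14 150]
board [[271.6000061035156, 193.0], [278.0, 175.10000610351562], [341.0, 197.8000030517578], [334.6000061035156, 215.6999969482422]] [[0.5818, -0.0583, 0.016], [0.6341, -0.0778, 0.016], [0.5655, -0.2579, 0.016], [0.5141, -0.2372, 0.016]] ctr [ 0.57386604 -0.15780825  0.016     ]
lid [[114.0999984741211, 241.6999969482422], [128.1999969482422, 136.1999969482422], [173.60000610351562, 142.1999969482422], [159.60000610351562, 247.8000030517578]] [[0.437, 0.3311, 0.19], [0.7027, 0.3082, 0.19], [0.6854, 0.1925, 0.19], [0.4212, 0.2203, 0.19]]
rail ends [[0.631, 0.0517, 0.008], [0.448, 0.0717, 0.008]]
face hand [[0.6858, 0.1919, 0.19], [0.4248, 0.2187, 0.19]]
bar hand chest side [[0.6203, 0.0958, 0.019], [0.5821, 0.1008, 0.019], [0.4649, 0.1164, 0.019]]
bar hand out side [[0.6202, 0.0861, 0.019], [0.4647, 0.1009, 0.019]]
scene lid [[0.4307, 0.2185, 0.19], [0.6772, 0.185, 0.19], [0.697, 0.2983, 0.19], [0.4414, 0.3277, 0.19]]
scene rail ends [[0.4531, 0.0719, 0.008], [0.6351, 0.0528, 0.008]]
scene bar chest side [[0.4679, 0.1134, 0.019], [0.6282, 0.0945, 0.019]]
scene board top c [[0.5222, -0.237, 0.016], [0.5639, -0.2534, 0.016], [0.6321, -0.0812, 0.016], [0.5853, -0.0671, 0.016]]
bangle [[ 0.71937157 -0.02998075  0.006     ]] bowl [[ 0.78955017 -0.16234167  0.03      ]] bell [[ 0.38781654 -0.34979908  0.03      ]]
```

```bash
python3 -m crank '[[1,0,0,0.06,0,0,0],[1,0,0,0.12,0,0,0],[1,0,0,0.18,0,0,0],[1,0.025,-0.048,0.18,0,0,-7],[1,0.05,-0.096,0.18,0,0,-14],[1,0.075,-0.144,0.18,0,0,-21],[1,0.1,-0.192,0.18,0,0,-28],[1,0.125,-0.24,0.18,0,0,-35],[1,0.15,-0.288,0.18,0,0,-42],[1,0.175,-0.336,0.18,0,0,-49],[1,0.2,-0.384,0.18,0,0,-56],[1,0.225,-0.432,0.18,0,0,-63],[1,0.25,-0.48,0.18,0,0,-70],[1,0.275,-0.528,0.18,0,0,-75],[1,0.3,-0.576,0.18,0,0,-80],[1,0.325,-0.624,0.18,0,0,-85],[1,0.345,-0.662,0.18,0,0,-90],[1,0.365,-0.701,0.18,0,0,-90],[1,0.365,-0.701,0.14,0,0,-90],[1,0.365,-0.701,0.08,0,0,-90]]'
python3 - <<'E'
from h import *
o=ctrl.observe(); print(o["q"],R.from_rotvec(o["tool_rot"]).as_matrix().round(3))
E
```

```text
clock: 2.6
tcp_pos: [0.6009, -0.0961, 0.3118]
tool_rot: [-1.551, 0.287, -0.295]
wrist_force: [0.4, 0.3, -0.6]
width: 0.0856
[-0.51612821  0.29207766  0.74670487  1.63827999 -0.20570905  1.28682289
 -0.10417286] [[ 0.932  0.005  0.362]
 [-0.362 -0.001  0.932]
 [ 0.005 -1.     0.001]]
```

```bash
python3 -m crank '[[1,-0.002,0,-0.06,0,0,0],[1,-0.002,0,-0.12,0,0,0],[1,-0.002,0,-0.18,0,0,0],[1,-0.002,0,-0.23,0,0,0],[1,-0.002,0,-0.23,0,0,0],[1,-0.002,0,-0.23,0,0,0]]'
python3 - <<'E'
from h import *
for n in("scene","top"):
    cv2.imwrite(f"pics/{n}1.png",ctrl.read_camera(n)[:,:,::-1])
a=cv2.imread("pics/top1.png")[130:260,210:350];b=cv2.imread("pics/scene1.png")[175:305,150:290]
cv2.imwrite("pics/c1.png",np.vstack([cv2.resize(x,None,fx=2.3,fy=2.3,interpolation=cv2.INTER_CUBIC) for x in(a,b)]))
E
```

```text
clock: 3.35
tcp_pos: [0.5986, -0.0952, 0.0829]
tool_rot: [-1.551, 0.288, -0.291]
wrist_force: [0.7, -1.1, 0.3]
width: 0.0854
```

View pics/c1.png

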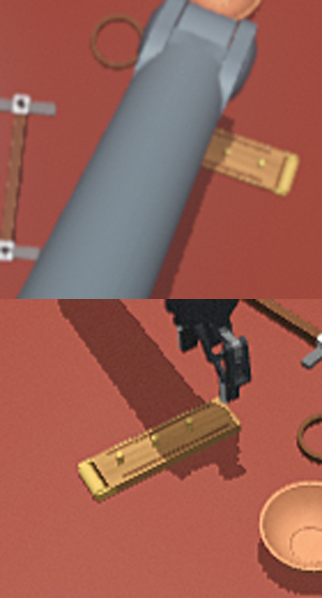

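Fingers are over the top end of the board, which sits at about (225,410) in the lower crop. I'll lower them and close.

```bash
python3 -m crank '[[1,0,0,-0.03,0,0,0],[1,0,0,-0.055,0,0,0],[1,0,0,-0.07,0,0,0],[1,0,0,-0.077,0,0,0],[1,0,0,-0.077,0,0,0],[1,0,0,-0.077,0,0,0]]'
python3 - <<'E'
from h import *
b=ctrl.read_camera("scene")[:,:,::-1][175:305,150:300]
cv2.imwrite("pics/c2.png",cv2.resize(b,None,fx=4,fy=4,interpolation=cv2.INTER_CUBIC))
E
```

```text
clock: 4.2
tcp_pos: [0.5983, -0.095, 0.0053]
tool_rot: [-1.551, 0.288, -0.291]
wrist_force: [0.6, -0.7, -0.2]
width: 0.0855
```

View pics/c2.png

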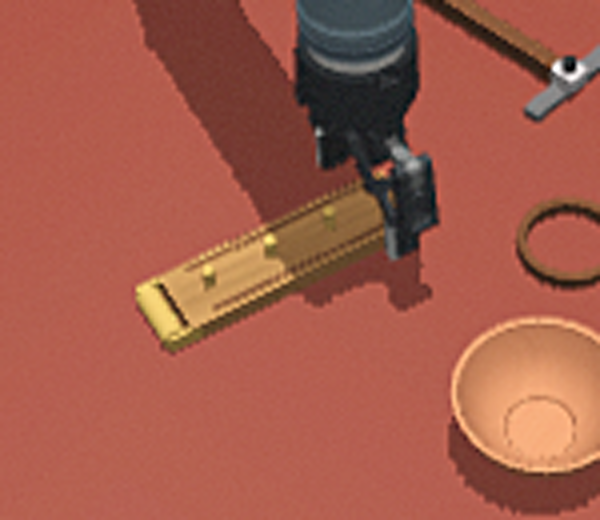

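The fingers straddle the board just short of its top end, around (400,200). Now I'll close.

```bash
python3 -m crank '[[0.4,0,0,-0.002,0,0,0],[0.0,0,0,-0.002,0,0,0],[-1,0,0,-0.002,0,0,0],[-1,0,0,-0.002,0,0,0],[-1,0,0,-0.002,0,0,0],[-1,0,0,-0.002,0,0,0],[-1,0,0,-0.002,0,0,0],[-1,0,0,-0.002,0,0,0]]'; python3 -m crank '[[-1,0,0,0.01,0,0,0],[-1,0,0,0.02,0,0,0],[-1,0,0,0.03,0,0,0],[-1,0,0,0.04,0,0,0],[-1,0,0,0.05,0,0,0],[-1,0,0,0.06,0,0,0],[-1,0,0,0.06,0,0,0],[-1,0,0,0.06,0,0,0]]';  python3 - <<'E'
from h import *
print(ctrl.observe()["moment"])
b=ctrl.read_camera("scene")[:,:,::-1][145:305,150:300]
cv2.imwrite("pics/c3.png",cv2.resize(b,None,fx=3.7,fy=3.7,interpolation=cv2.INTER_CUBIC))
E
```

```text
clock: 5.25
tcp_pos: [0.5977, -0.0947, 0.0027]
tool_rot: [-1.551, 0.289, -0.29]
wrist_force: [-0.7, 0.8, 5.6]
width: 0.048
clock: 6.25
tcp_pos: [0.5971, -0.0946, 0.0621]
tool_rot: [-1.551, 0.29, -0.289]
wrist_force: [-0.7, 0.2, -3.8]
width: 0.0482
[ 0.18502049 -0.07315086 -0.00672379]
```

View pics/c3.png

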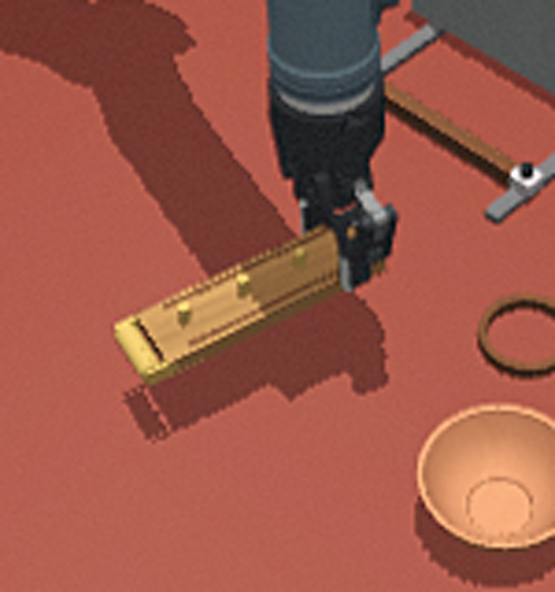

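The board is lifted level and held firmly: the grip carries about 0.2 N m, so it does not swing freely. I'll raise it, yaw it square to the chest, then tilt the tool.

```bash
python3 -m crank '[[-1,0,0,0.03,0,0,0],[-1,0,0,0.06,0,0,2],[-1,0,0,0.09,0,0,5],[-1,-0.01,0,0.12,0,0,8],[-1,-0.02,0,0.15,0,0,11],[-1,-0.03,0,0.17,0,0,13],[-1,-0.04,0,0.18,0,0,15],[-1,-0.04,0,0.18,0,0,15],[-1,-0.04,0,0.18,0,0,15]]'; python3 -m crank '[[-1,0,0,0,5,-0.5,0],[-1,0,0,0,10,-1,0],[-1,0,0,0,15,-1.6,0],[-1,0,0,0,20,-2.2,0],[-1,0,0,0,25,-2.7,0],[-1,0,0,0,30,-3.3,0],[-1,0,0,0,30,-3.3,0],[-1,0,0,0,30,-3.3,0]]';  python3 - <<'E'
from h import *
o=ctrl.observe();print(o["moment"],o["q"].round(2),R.from_rotvec(o["tool_rot"]).as_matrix().round(3))
for n in("scene","top"):
    cv2.imwrite(f"pics/{n}4.png",ctrl.read_camera(n)[:,:,::-1])
b=cv2.imread("pics/scene4.png")[90:305,130:330]
cv2.imwrite("pics/c4.png",cv2.resize(b,None,fx=2.7,fy=2.7,interpolation=cv2.INTER_CUBIC))
E
```

```text
clock: 7.42
tcp_pos: [0.5567, -0.0943, 0.2411]
tool_rot: [-1.569, 0.085, -0.083]
wrist_force: [0.7, -1.0, -3.1]
width: 0.0482
clock: 8.43
tcp_pos: [0.5574, -0.0943, 0.2415]
tool_rot: [-1.044, 0.056, -0.097]
wrist_force: [0.3, -0.0, -3.2]
width: 0.0481
[-0.69776439  0.08538178 -0.03045819] [-0.14  0.36  0.63  1.78 -0.72  1.35  0.64] [[ 0.994  0.053  0.092]
 [-0.106  0.499  0.86 ]
 [ 0.    -0.865  0.502]]
```

View pics/c4.png

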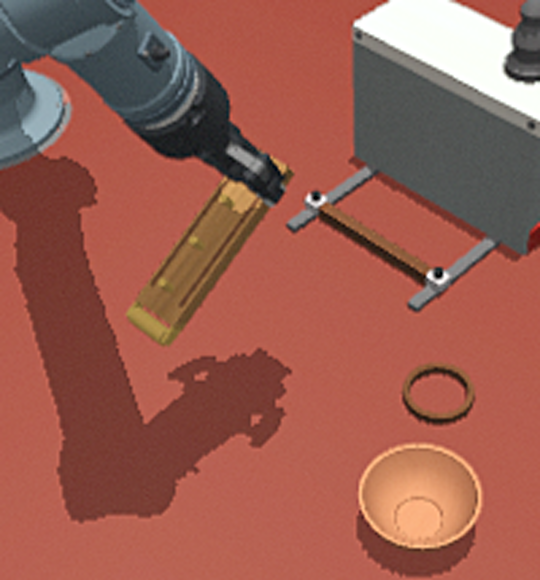

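View pics/top4.png

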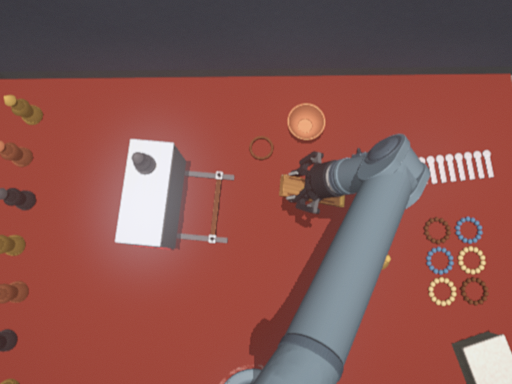

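```bash
cat >> h.py <<'E'
def boardangle(uv, L=0.155, n="scene"):
    "elevation of the board (deg) whose roller axle shows at uv, from pivot at grasp point"
    o=ctrl.observe(); T=R.from_rotvec(o["tool_rot"]).as_matrix(); g=o["tcp_pos"]-0.010*T[:,1]
    xd=T[:,0]; h=np.cross([0,0,1],xd); h/=np.linalg.norm(h)
    # plane through g normal to xd: cast the ray
    K,e,A=cam(n); d=A@np.linalg.inv(K)@np.array([uv[0],uv[1],1.]); s=(g-e)@xd/(d@xd); p=e+s*d
    v=p-g; tilt=np.degrees(np.arctan2(T[1,1],-T[2,1]))
    return dict(grip=g.round(4),foot=p.round(4),L=np.linalg.norm(v).round(4),elev=np.degrees(np.arctan2(-v[2],-v@h)).round(1),tooltilt=tilt.round(1))
E
python3 - <<'E'
from h import *
print(boardangle((185.6,209.6)))
E
```

```text
{'grip': array([ 0.5572, -0.0985,  0.251 ]), 'foot': array([ 0.5437, -0.2279,  0.165 ]), 'L': np.float64(0.1559), 'elev': np.float64(33.5), 'tooltilt': np.float64(30.0)}
```

```bash
python3 -m crank '[[-1,0,0,0,5,-0.5,0],[-1,0,0,0,10,-1,0],[-1,0,0,0,15,-1.6,0],[-1,0,0,0,20,-2.2,0],[-1,0,0,0,25,-2.7,0],[-1,0,0,0,30,-3.3,0],[-1,0,0,0,30,-3.3,0],[-1,0,0,0,30,-3.3,0]]';  python3 - <<'E'
from h import *
o=ctrl.observe();print(o["moment"],o["q"].round(2),R.from_rotvec(o["tool_rot"]).as_matrix().round(3))
cv2.imwrite("pics/scene5.png",ctrl.read_camera("scene")[:,:,::-1])
b=cv2.imread("pics/scene5.png")[90:305,130:330]
cv2.imwrite("pics/c5.png",cv2.resize(b,None,fx=2.7,fy=2.7,interpolation=cv2.INTER_CUBIC))
E
```

```text
clock: 9.52
tcp_pos: [0.5579, -0.0942, 0.2427]
tool_rot: [-0.519, 0.024, -0.105]
wrist_force: [1.3, 0.4, -2.4]
width: 0.0484
[-1.40364881  0.14407828  0.03881118] [ 0.16  0.59  0.51  1.74 -1.08  1.71  0.93] [[ 0.994  0.094  0.05 ]
 [-0.107  0.863  0.494]
 [ 0.004 -0.496  0.868]]
```

View pics/c5.png

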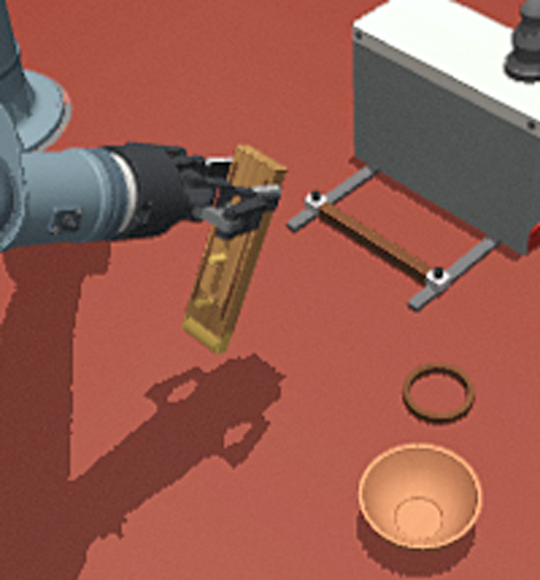

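Run:
```python
from h import *
print(boardangle((206.7,213.3)))
r=boardangle((130+263/2.7,90+157/2.7)); print("top",r)  # top end face mid
# final geometry
o=np.array([.556,.206,0]); cx=np.array([.9942,-.1075,0]); cy=np.array([.1075,.9942,0])
print("foot target", o-0.0935*cy+[0,0,.008])
```

```text
{'grip': array([ 0.557 , -0.1027,  0.2481]), 'foot': array([ 0.5505, -0.1696,  0.1041]), 'L': np.float64(0.1589), 'elev': np.float64(65.0), 'tooltilt': np.float64(60.1)}
top {'grip': array([ 0.557 , -0.1027,  0.2481]), 'foot': array([ 0.559 , -0.0836,  0.2642]), 'L': np.float64(0.0251), 'elev': np.float64(-139.8), 'tooltilt': np.float64(60.1)}
foot target [0.54594875 0.1130423  0.008     ]
```

```bash
python3 -m crank '[[-1,0,0,0,3,-0.3,0],[-1,0,0,0,6,-0.6,0],[-1,-0.001,0.03,0,6,-0.6,0],[-1,-0.001,0.06,0,6,-0.6,0],[-1,-0.002,0.09,0,6,-0.6,0],[-1,-0.002,0.12,0,6,-0.6,0],[-1,-0.003,0.15,0,6,-0.6,0],[-1,-0.003,0.18,0,6,-0.6,0],[-1,-0.004,0.21,0,6,-0.6,0],[-1,-0.004,0.235,0,6,-0.6,0],[-1,-0.005,0.255,0,6,-0.6,0],[-1,-0.005,0.27,0,6,-0.6,0],[-1,-0.005,0.279,0,6,-0.6,0],[-1,-0.005,0.279,0,6,-0.6,0],[-1,-0.005,0.279,0,6,-0.6,0]]';  python3 - <<'E'
from h import *
o=ctrl.observe();print(o["moment"],o["q"].round(2),R.from_rotvec(o["tool_rot"]).as_matrix().round(3))
cv2.imwrite("pics/scene6.png",ctrl.read_camera("scene")[:,:,::-1])
cv2.imwrite("pics/top6.png",ctrl.read_camera("top")[:,:,::-1])
b=cv2.imread("pics/scene6.png")[60:220,200:370]
cv2.imwrite("pics/c6.png",cv2.resize(b,None,fx=3.6,fy=3.6,interpolation=cv2.INTER_CUBIC))
b=cv2.imread("pics/top6.png")[130:260,110:350]
cv2.imwrite("pics/c6t.png",cv2.resize(b,None,fx=3.3,fy=3.3,interpolation=cv2.INTER_CUBIC))
E
```

```text
clock: 11.45
tcp_pos: [0.5528, 0.1833, 0.2421]
tool_rot: [-0.412, 0.021, -0.109]
wrist_force: [0.3, -0.1, -3.3]
width: 0.0482
[-1.46733278  0.19091413  0.01470377] [-0.15  0.42  0.33  2.02 -1.36  1.39  0.85] [[ 0.994  0.101  0.043]
 [-0.11   0.91   0.399]
 [ 0.002 -0.401  0.916]]
```

View pics/c6.png

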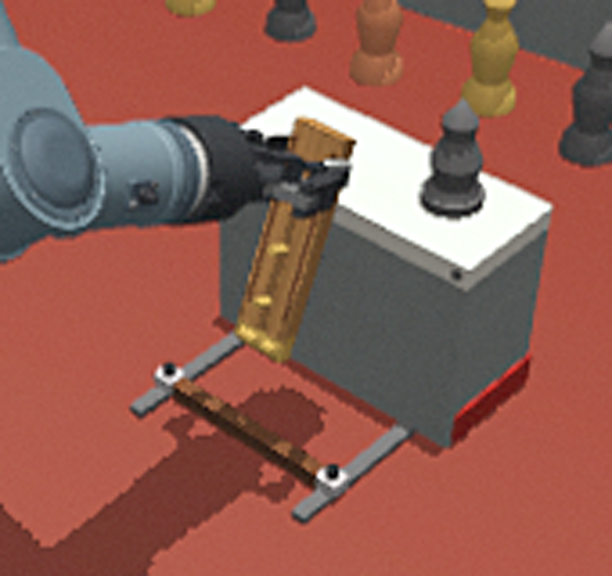

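View pics/c6t.png

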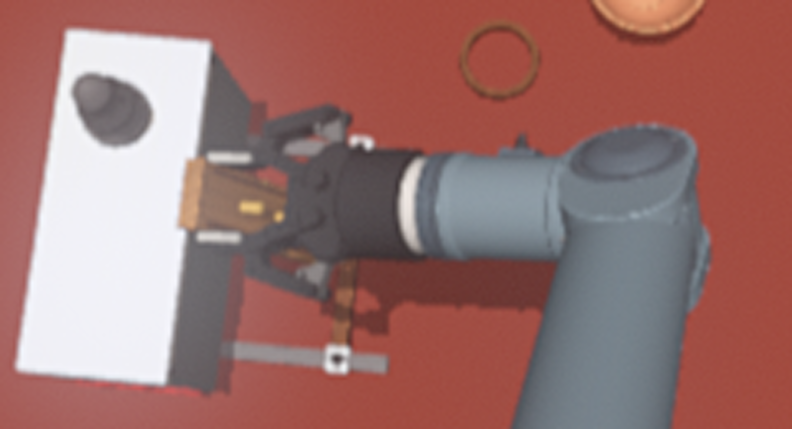

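Run:
```python
from h import *
o=np.array([.556,.206,0]); C=np.array([[.9942,-.1075,0],[.1075,.9942,0],[0,0,1]])
r=boardangle((273.1,155.6));print(r, "foot in chest",C@(r["foot"]-o))
f=lambda l:np.array(l)/3.3+[110,130]-0.35
for z in(.255,.265,.275):
    w=px2w("top",f([(183.5,193),(200,194)]),z); print(z,[(C@(p-o)).round(4) for p in w])
```

```text
{'grip': array([0.5518, 0.1741, 0.2462]), 'foot': array([0.5463, 0.1224, 0.0914]), 'L': np.float64(0.1633), 'elev': np.float64(71.4), 'tooltilt': np.float64(66.2)} foot in chest [-0.00065674 -0.08415787  0.0914    ]
0.255 [array([ 0.001 , -0.0098,  0.255 ]), array([ 0.0014, -0.0215,  0.255 ])]
0.265 [array([-0.0005, -0.0122,  0.265 ]), array([-1.00e-04, -2.37e-02,  2.65e-01])]
0.275 [array([-0.0021, -0.0146,  0.275 ]), array([-0.0017, -0.026 ,  0.275 ])]
```

```bash
python3 -m crank '[[-1,0,0,-0.02,0,0,0],[-1,0,0,-0.04,0,0,0],[-1,0,0,-0.055,0,0,0],[-1,0,0,-0.068,0,0,0],[-1,0,0,-0.075,0,0,0],[-1,0,0,-0.075,0,0,0],[-1,0,0,-0.075,0,0,0]]'
python3 -m crank '[[-1,0,0,-0.002,0,0,0],[-1,0,0,-0.004,0,0,0],[-1,0,0,-0.004,0,0,0]]'
python3 - <<'E'
from h import *
b=ctrl.read_camera("scene")[:,:,::-1][60:220,200:370]
cv2.imwrite("pics/c7.png",cv2.resize(b,None,fx=3.6,fy=3.6,interpolation=cv2.INTER_CUBIC))
E
```

```text
clock: 12.42
tcp_pos: [0.5527, 0.1843, 0.1679]
tool_rot: [-0.411, 0.02, -0.107]
wrist_force: [-1.4, -0.3, -2.7]
width: 0.0481
clock: 12.8
tcp_pos: [0.5522, 0.1843, 0.1632]
tool_rot: [-0.412, 0.021, -0.107]
wrist_force: [-0.1, -0.1, -3.5]
width: 0.0486
```

View pics/c7.png

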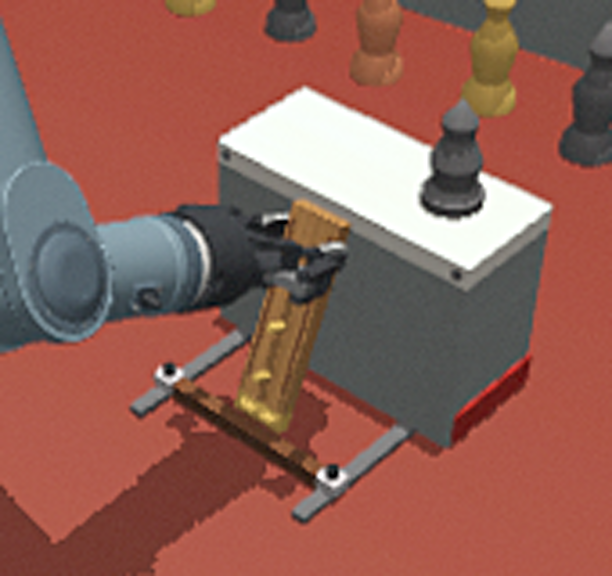

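The foot is just inside the bar at about (263,412), still a few mm up. I'll feel for the table.

```bash
python3 -m crank '[[-1,0,0,-0.0015,0,0,0],[-1,0,0,-0.0015,0,0,0]]'
python3 -m crank '[[-1,0,0,-0.0015,0,0,0],[-1,0,0,-0.0015,0,0,0]]'
python3 -m crank '[[-1,0,0,-0.0015,0,0,0],[-1,0,0,-0.0015,0,0,0]]'
```

```text
clock: 13.1
tcp_pos: [0.5522, 0.1843, 0.1616]
tool_rot: [-0.412, 0.021, -0.107]
wrist_force: [0.7, 0.1, -2.7]
width: 0.0482
clock: 13.35
tcp_pos: [0.5522, 0.1843, 0.1601]
tool_rot: [-0.412, 0.021, -0.107]
wrist_force: [0.7, 0.7, -2.3]
width: 0.0484
clock: 13.6
tcp_pos: [0.5522, 0.1843, 0.1586]
tool_rot: [-0.412, 0.021, -0.107]
wrist_force: [-0.7, 0.5, -3.1]
width: 0.048
```

```bash
python3 -m crank '[[-1,0,0,-0.0015,0,0,0],[-1,0,0,-0.0015,0,0,0]]'
python3 -m crank '[[-1,0,0,-0.0015,0,0,0],[-1,0,0,-0.0015,0,0,0]]'
python3 -m crank '[[-1,0,0,-0.0015,0,0,0],[-1,0,0,-0.0015,0,0,0]]'
```

```text
clock: 13.85
tcp_pos: [0.5522, 0.1843, 0.1571]
tool_rot: [-0.412, 0.021, -0.107]
wrist_force: [-0.1, 0.7, -3.3]
width: 0.0484
clock: 14.1
tcp_pos: [0.5522, 0.1843, 0.1556]
tool_rot: [-0.412, 0.021, -0.107]
wrist_force: [1.0, 0.0, -3.4]
width: 0.0483
clock: 14.35
tcp_pos: [0.5522, 0.1843, 0.1541]
tool_rot: [-0.412, 0.021, -0.107]
wrist_force: [-0.4, 0.1, -2.7]
width: 0.048
```

```bash
python3 -m crank '[[-1,0,0,-0.0015,0,0,0],[-1,0,0,-0.0015,0,0,0]]'
python3 -m crank '[[-1,0,0,-0.0015,0,0,0],[-1,0,0,-0.0015,0,0,0]]'
python3 - <<'E'
from h import *
b=ctrl.read_camera("scene")[:,:,::-1][130:200,230:310]
cv2.imwrite("pics/c8.png",cv2.resize(b,None,fx=7,fy=7,interpolation=cv2.INTER_CUBIC))
E
```

```text
clock: 14.6
tcp_pos: [0.5522, 0.1843, 0.1526]
tool_rot: [-0.412, 0.021, -0.107]
wrist_force: [-0.5, 0.7, -3.3]
width: 0.048
clock: 14.85
tcp_pos: [0.5522, 0.1843, 0.1511]
tool_rot: [-0.412, 0.021, -0.107]
wrist_force: [0.6, -0.6, -3.1]
width: 0.0483
```

View pics/c8.png

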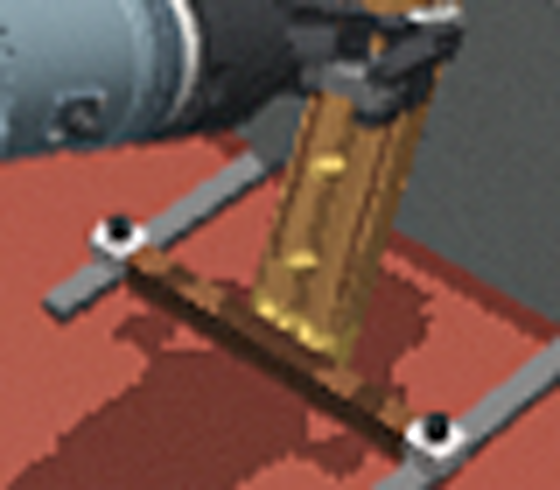

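```bash
python3 -m crank '[[-1,0,0,-0.0015,0,0,0],[-1,0,0,-0.0015,0,0,0]]'
python3 -m crank '[[-1,0,0,-0.0015,0,0,0],[-1,0,0,-0.0015,0,0,0]]'
python3 -m crank '[[-1,0,0,-0.0015,0,0,0],[-1,0,0,-0.0015,0,0,0]]'
```

```text
clock: 15.15
tcp_pos: [0.5522, 0.1843, 0.1496]
tool_rot: [-0.412, 0.021, -0.107]
wrist_force: [0.1, 0.3, -2.9]
width: 0.0483
clock: 15.4
tcp_pos: [0.5524, 0.1845, 0.1486]
tool_rot: [-0.411, 0.021, -0.107]
wrist_force: [-1.4, 0.7, -1.4]
width: 0.0482
clock: 15.65
tcp_pos: [0.5525, 0.1851, 0.1481]
tool_rot: [-0.409, 0.02, -0.106]
wrist_force: [1.1, 1.8, 2.0]
width: 0.0485
```

```bash
python3 -m crank '[[-1,0,-0.002,0,0,0,0],[-1,0,-0.002,0,0,0,0]]'
python3 -m crank '[[-1,0,-0.002,0,0,0,0],[-1,0,-0.002,0,0,0,0]]'
python3 -m crank '[[-1,0,-0.002,0,0,0,0],[-1,0,-0.002,0,0,0,0]]'
python3 - <<'E'
from h import *
b=ctrl.read_camera("scene")[:,:,::-1][130:200,230:310]
cv2.imwrite("pics/c9.png",cv2.resize(b,None,fx=7,fy=7,interpolation=cv2.INTER_CUBIC))
E
```

```text
clock: 15.9
tcp_pos: [0.5524, 0.1836, 0.1486]
tool_rot: [-0.407, 0.02, -0.106]
wrist_force: [-0.8, 3.1, 5.2]
width: 0.0479
clock: 16.15
tcp_pos: [0.5522, 0.1824, 0.1491]
tool_rot: [-0.406, 0.02, -0.105]
wrist_force: [-0.4, 3.1, 6.4]
width: 0.0485
clock: 16.4
tcp_pos: [0.5521, 0.1811, 0.1496]
tool_rot: [-0.404, 0.019, -0.104]
wrist_force: [-0.1, 4.5, 6.1]
width: 0.048
```

View pics/c9.png

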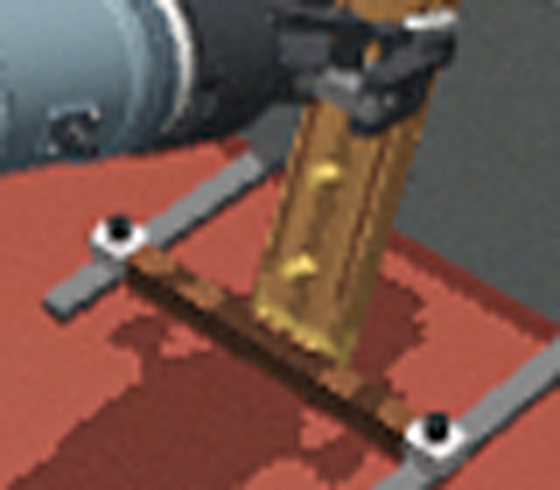

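```bash
python3 - <<'E'
from h import *
o=np.array([.556,.206,0]); C=np.array([[.9942,-.1075,0],[.1075,.9942,0],[0,0,1]])
def c(p): return ((w2px("scene",o+np.array(p)@C)-[230,130])*7+3).round(0).tolist()
for y in(-.0895,-.0935,-.0975): print(y,c([[-.021,y,.016],[.021,y,.016],[-.021,y,.030],[.021,y,.030]]))
print("bar chest edge",c([[-.08,-.1015,.019],[.08,-.1015,.019]]),"rail posts",c([[-.092,-.1085,.019],[.092,-.1085,.019]]))
E
python3 -m crank '[[-1,0,0,0,0,0,0]]'
```

```text
-0.0895 [[260.0, 298.0], [332.0, 343.0], [260.0, 275.0], [333.0, 320.0]]
-0.0935 [[254.0, 303.0], [326.0, 348.0], [254.0, 279.0], [326.0, 324.0]]
-0.0975 [[248.0, 308.0], [320.0, 353.0], [248.0, 284.0], [320.0, 329.0]]
bar chest edge [[144.0, 246.0], [419.0, 419.0]] rail posts [[113.0, 241.0], [430.0, 442.0]]
clock: 16.58
tcp_pos: [0.5521, 0.1812, 0.1496]
tool_rot: [-0.404, 0.019, -0.104]
wrist_force: [-0.5, 4.7, 6.0]
width: 0.048
```

Fy is about +4.5 N, so the foot is against the bar and on the table. The roller shows just behind the bar's edge, from (262,305) to (345,350). I'll press a little harder, hold, then look from above at the gap to the chest.

```bash
python3 -m crank '[[-1,0,-0.002,-0.001,0,0,0],[-1,0,-0.002,-0.001,0,0,0],[-1,0,-0.002,-0.001,0,0,0],[-1,0,-0.002,-0.001,0,0,0]]'
python3 - <<'E'
from h import *
o=ctrl.observe(); print(o["wrist_force"])
cv2.imwrite("pics/top10.png",ctrl.read_camera("top")[:,:,::-1]);cv2.imwrite("pics/scene10.png",ctrl.read_camera("scene")[:,:,::-1])
b=cv2.imread("pics/top10.png")[160:225,140:220]
cv2.imwrite("pics/c10.png",cv2.resize(b,None,fx=7,fy=7,interpolation=cv2.INTER_CUBIC))
b=cv2.imread("pics/scene10.png")[90:190,220:320]
cv2.imwrite("pics/c10s.png",cv2.resize(b,None,fx=6,fy=6,interpolation=cv2.INTER_CUBIC))
E
```

```text
clock: 17.08
tcp_pos: [0.552, 0.1804, 0.1499]
tool_rot: [-0.401, 0.019, -0.102]
wrist_force: [-0.7, 6.2, 8.6]
width: 0.0483
[-0.73934146  6.23571196  8.62394493]
```

View pics/c10.png

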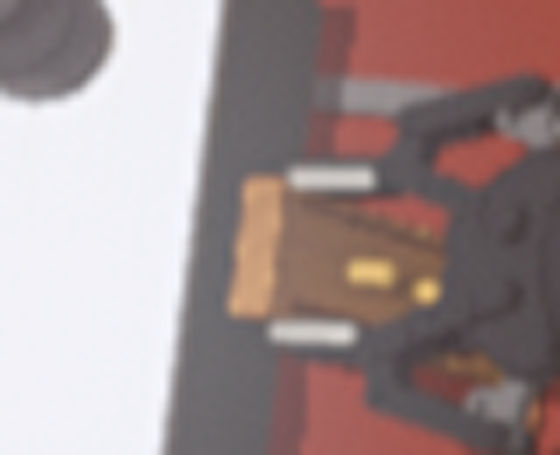

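View pics/c10s.png

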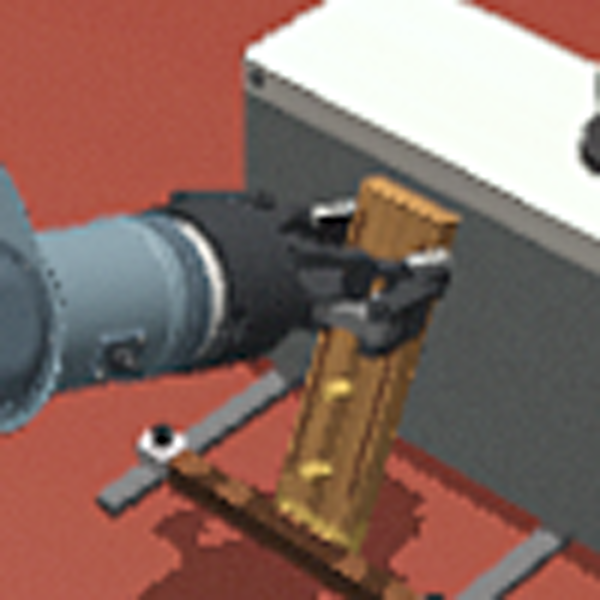

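Run:
```python
from h import *
o=np.array([.556,.206,0]); C=np.array([[.9942,-.1075,0],[.1075,.9942,0],[0,0,1]])
f=lambda l,k=7:np.array(l)/k+[140,160]-0.43
for z in(.17,.175,.18): print(z,C@(px2w("top",f([(237,247)]),z)[0]-o), C@(px2w("top",f([(277,247)]),z)[0]-o))
print("lid edge",C@(px2w("top",f([(193,247)]),.19)[0]-o))
s=ctrl.observe(); print(C@(s["tcp_pos"]-o), np.degrees(s["tool_rot"]))
```

```text
0.17 [-0.00072205 -0.01229327  0.17      ] [ 0.00066904 -0.02663163  0.17      ]
0.175 [-0.0014341  -0.01338151  0.175     ] [-4.95622940e-05 -2.76524102e-02  1.75000000e-01]
0.18 [-0.00214615 -0.01446975  0.18      ] [-0.00076816 -0.02867319  0.18      ]
lid edge [-0.0050718  -0.00116931  0.19      ]
[-0.00120912 -0.02593855  0.14988956] [-22.95530135   1.07229669  -5.86109191]
```

The rear top edge, at about (237,247) in the top crop, is about 12 mm from the face. I'll swing the board about its foot towards the chest, 3 degrees first.

```bash
python3 -m crank '[[-1,0.0002,0.0018,-0.0009,-0.75,0.08,0],[-1,0.0004,0.0037,-0.0018,-1.5,0.16,0],[-1,0.0006,0.0055,-0.0027,-2.25,0.24,0],[-1,0.0008,0.0073,-0.0036,-3,0.32,0],[-1,0.0008,0.0073,-0.0036,-3,0.32,0],[-1,0.0008,0.0073,-0.0036,-3,0.32,0]]'
python3 - <<'E'
from h import *
o=ctrl.observe(); print(o["wrist_force"])
cv2.imwrite("pics/top11.png",ctrl.read_camera("top")[:,:,::-1])
b=cv2.imread("pics/top11.png")[160:225,140:220]
cv2.imwrite("pics/c11.png",cv2.resize(b,None,fx=7,fy=7,interpolation=cv2.INTER_CUBIC))
E
```

```text
clock: 17.92
tcp_pos: [0.5528, 0.188, 0.1462]
tool_rot: [-0.453, 0.021, -0.102]
wrist_force: [-1.7, 5.9, 8.4]
width: 0.0486
[-1.68645093  5.94967588  8.42877654]
```

View pics/c11.png

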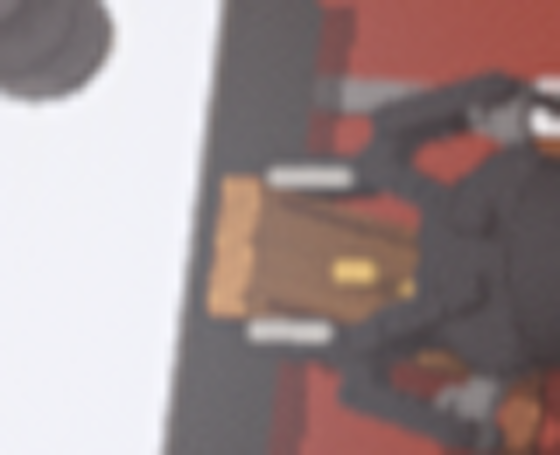

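```bash
python3 -m crank '[[-1,0.0001,0.0007,-0.0004,-0.3,0.03,0],[-1,0.0002,0.0015,-0.0007,-0.6,0.06,0],[-1,0.0002,0.0015,-0.0007,-0.6,0.06,0]]'
python3 -m crank '[[-1,0.0001,0.0007,-0.0004,-0.3,0.03,0],[-1,0.0001,0.0007,-0.0004,-0.3,0.03,0]]'
python3 -m crank '[[-1,0.0001,0.0007,-0.0004,-0.3,0.03,0],[-1,0.0001,0.0007,-0.0004,-0.3,0.03,0]]'
```

```text
clock: 18.35
tcp_pos: [0.5529, 0.1895, 0.1454]
tool_rot: [-0.464, 0.022, -0.102]
wrist_force: [-0.8, 7.6, 8.0]
width: 0.0484
clock: 18.6
tcp_pos: [0.553, 0.1902, 0.145]
tool_rot: [-0.469, 0.022, -0.102]
wrist_force: [-1.1, 6.2, 7.6]
width: 0.0486
clock: 18.85
tcp_pos: [0.5531, 0.191, 0.1446]
tool_rot: [-0.475, 0.023, -0.101]
wrist_force: [-2.2, 6.3, 7.9]
width: 0.0483
```

```bash
python3 -m crank '[[-1,0.0001,0.0007,-0.0004,-0.3,0.03,0],[-1,0.0001,0.0007,-0.0004,-0.3,0.03,0]]'
python3 -m crank '[[-1,0.0001,0.0007,-0.0004,-0.3,0.03,0],[-1,0.0001,0.0007,-0.0004,-0.3,0.03,0]]'
python3 - <<'E'
from h import *
cv2.imwrite("pics/top12.png",ctrl.read_camera("top")[:,:,::-1])
b=cv2.imread("pics/top12.png")[160:225,140:220]
cv2.imwrite("pics/c12.png",cv2.resize(b,None,fx=7,fy=7,interpolation=cv2.INTER_CUBIC))
E
```

```text
clock: 19.1
tcp_pos: [0.5532, 0.1917, 0.1442]
tool_rot: [-0.48, 0.023, -0.101]
wrist_force: [-0.5, 6.1, 8.2]
width: 0.0483
clock: 19.35
tcp_pos: [0.5533, 0.1924, 0.1439]
tool_rot: [-0.485, 0.023, -0.101]
wrist_force: [-0.9, 6.8, 7.2]
width: 0.0484
```

View pics/c12.png

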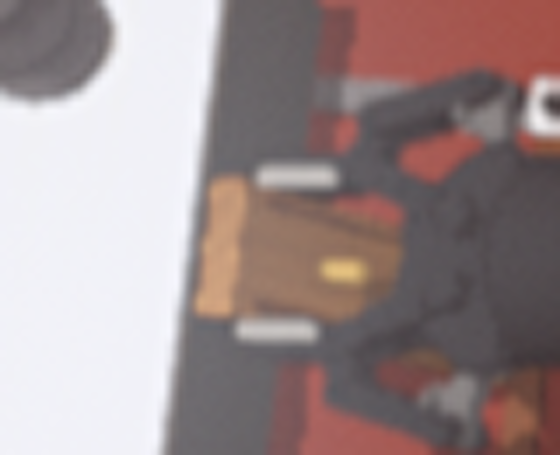

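The rear edge is at about (203,247), which is where the face at that height should project. Contact must be close, so I'll take finer steps.

```bash
python3 -m crank '[[-1,0,0.0005,-0.0002,-0.2,0.02,0],[-1,0,0.0005,-0.0002,-0.2,0.02,0]]'
python3 -m crank '[[-1,0,0.0005,-0.0002,-0.2,0.02,0],[-1,0,0.0005,-0.0002,-0.2,0.02,0]]'
python3 -m crank '[[-1,0,0.0005,-0.0002,-0.2,0.02,0],[-1,0,0.0005,-0.0002,-0.2,0.02,0]]'
python3 -m crank '[[-1,0,0.0005,-0.0002,-0.2,0.02,0],[-1,0,0.0005,-0.0002,-0.2,0.02,0]]'
```

```text
clock: 19.65
tcp_pos: [0.5533, 0.1925, 0.1438]
tool_rot: [-0.488, 0.023, -0.102]
wrist_force: [-2.6, 5.6, 8.9]
width: 0.0484
clock: 19.9
tcp_pos: [0.5534, 0.1926, 0.1437]
tool_rot: [-0.492, 0.024, -0.102]
wrist_force: [-1.7, 4.8, 10.9]
width: 0.0482
clock: 20.15
tcp_pos: [0.5534, 0.1926, 0.1436]
tool_rot: [-0.495, 0.024, -0.103]
wrist_force: [-3.2, 3.2, 10.3]
width: 0.0481
clock: 20.4
tcp_pos: [0.5534, 0.1927, 0.1436]
tool_rot: [-0.499, 0.024, -0.103]
wrist_force: [-3.2, 1.2, 11.4]
width: 0.0483
```

Contact with the chest is made gently: TCP y stalled at 0.1926 while Fy fell from about 6.5 N to 1.2 N, with the foot still loaded. I'll ease the preload, then open.

```bash
python3 -m crank '[[-1,0,0,0.001,0,0,0],[-1,0,-0.0004,0.002,0,0,0],[-1,0,-0.0004,0.002,0,0,0]]'
python3 - <<'E'
from h import *
b=ctrl.read_camera("scene")[:,:,::-1][90:190,220:320]
cv2.imwrite("pics/c13.png",cv2.resize(b,None,fx=6,fy=6,interpolation=cv2.INTER_CUBIC))
E
```

```text
clock: 20.78
tcp_pos: [0.5533, 0.1926, 0.1437]
tool_rot: [-0.502, 0.025, -0.103]
wrist_force: [-0.2, 4.4, 5.9]
width: 0.0485
```

View pics/c13.png

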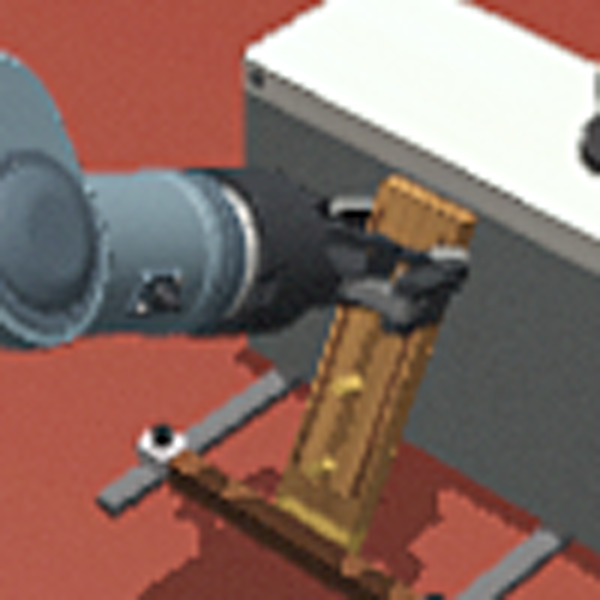

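The foot is at the bar, around (320,525), and the top is against the chest face. Releasing now.

```bash
python3 -m crank '[[0.25,0,0,0,0,0,0],[0.4,0,0,0,0,0,0],[0.6,0,0,0,0,0,0],[0.8,0,0,0,0,0,0],[1,0,0,0,0,0,0],[1,0,0,0,0,0,0],[1,0,0,0,0,0,0]]'
python3 - <<'E'
from h import *
cv2.imwrite("pics/top14.png",ctrl.read_camera("top")[:,:,::-1]);cv2.imwrite("pics/scene14.png",ctrl.read_camera("scene")[:,:,::-1])
a=cv2.imread("pics/top14.png")[150:230,140:240];b=cv2.imread("pics/scene14.png")[90:190,220:320]
cv2.imwrite("pics/c14.png",np.hstack([cv2.resize(x,(400,int(400*x.shape[0]/x.shape[1]))) if 0 else cv2.resize(x,(400,400)) for x in(a,b)]))
E
```

```text
clock: 21.7
tcp_pos: [0.5537, 0.1895, 0.141]
tool_rot: [-0.51, 0.026, -0.106]
wrist_force: [0.4, -0.2, 0.7]
width: 0.0849
```

View pics/c14.png

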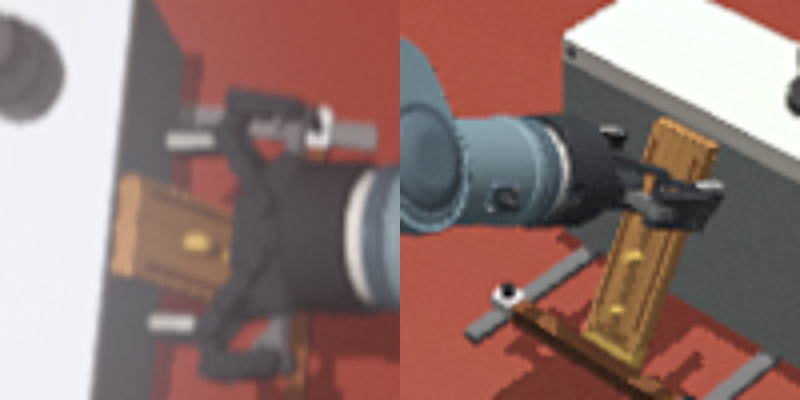

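The board leans on its own and the fingers are clear on both sides. I'll back straight out along the tool.

```bash
python3 -m crank '[[1,-0.001,-0.009,0.005,0,0,0],[1,-0.003,-0.026,0.014,0,0,0],[1,-0.005,-0.044,0.023,0,0,0],[1,-0.007,-0.062,0.033,0,0,0],[1,-0.01,-0.088,0.047,0,0,0],[1,-0.014,-0.12,0.065,0,0,0],[1,-0.016,-0.14,0.09,0,0,0],[1,-0.016,-0.16,0.12,0,0,0],[1,-0.016,-0.18,0.15,0,0,0],[1,-0.016,-0.2,0.17,0,0,0],[1,-0.016,-0.22,0.18,0,0,0],[1,-0.016,-0.22,0.18,0,0,0]]'
python3 - <<'E'
from h import *
for n in("scene","top"): cv2.imwrite(f"pics/{n}15.png",ctrl.read_camera(n)[:,:,::-1])
a=cv2.imread("pics/top15.png")[140:240,140:240];b=cv2.imread("pics/scene15.png")[90:190,220:320]
cv2.imwrite("pics/c15.png",np.hstack([cv2.resize(x,(400,400),interpolation=cv2.INTER_CUBIC) for x in(a,b)]))
E
```

```text
clock: 23.3
tcp_pos: [0.5379, -0.0338, 0.3223]
tool_rot: [-0.512, 0.025, -0.112]
wrist_force: [-0.2, -0.2, -1.0]
width: 0.0853
```

View pics/c15.png

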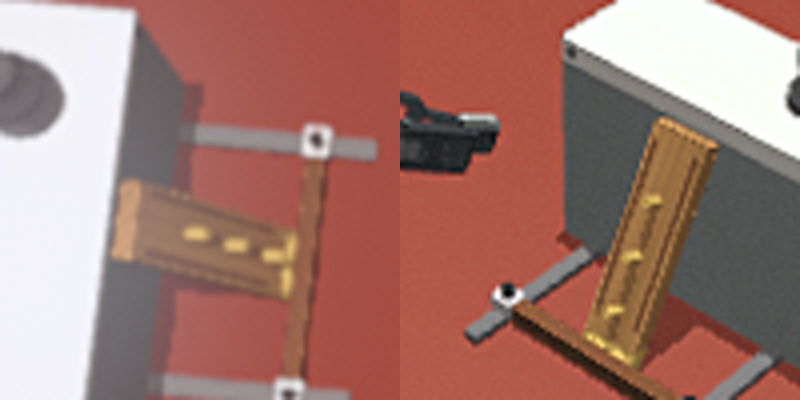

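View pics/top15.png

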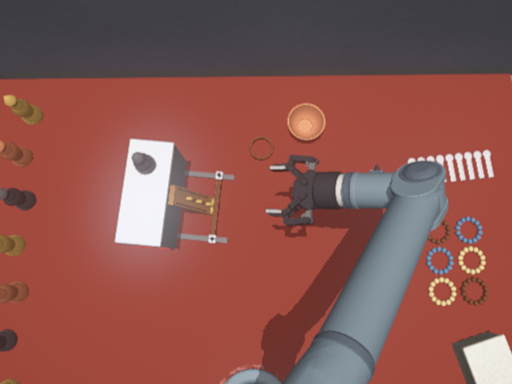

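Run:
```python
from h import *
o=np.array([.556,.206,0]); C=np.array([[.9942,-.1075,0],[.1075,.9942,0],[0,0,1]])
f=lambda l:np.array(l)/4+[140,140]-0.37
r=[C@(p-o) for p in px2w("top",f([(293,234),(287,298),(289,266)]),[.014]*3)]; print("roller",np.round(r,4))
t=[C@(p-o) for p in px2w("top",f([(120,180),(113,259)]),[.165]*2)]; print("top rear edge",np.round(t,4))
d=t[0]-t[1]; print("yaw deg",np.degrees(np.arctan2(d[1],d[0])), np.degrees(np.arctan2(*(r[0]-r[1])[[1,0]])))
y=r[2][1]; tb=(t[0]+t[1])/2; print("lean",np.degrees(np.arctan2(tb[1]-y-.007,.159)), "twist about", (tb-r[2])[0])
a,b=[cv2.cvtColor(cv2.imread(f"pics/top{k}.png"),cv2.COLOR_BGR2GRAY).astype(float) for k in(0,15)]
D=abs(a-b); 
for n,(c,rw) in dict(bowl=(306,122),bangle=(261,149),bell=(378,260),fig=(142,161)).items(): print(n,D[rw-18:rw+18,c-18:c+18].mean().round(1))
x=cv2.cvtColor(ctrl.read_camera("top"),cv2.COLOR_RGB2GRAY).astype(float); print("board diff now", abs(x-b)[170:225,160:225].max())
```

```text
roller [[ 0.023  -0.0929  0.014 ]
 [-0.0235 -0.094   0.014 ]
 [-0.0004 -0.0928  0.014 ]]
top rear edge [[ 0.0252  0.0019  0.165 ]
 [-0.0255 -0.0005  0.165 ]]
yaw deg 2.6293564726066987 1.3092570460436097
lean 28.53450380614187 twist about 0.00023759279612749136
bowl 3.0
bangle 3.0
bell 26.6
fig 3.6
board diff now 4.0
```

```bash
python3 -c "
import cv2,numpy as np
a=cv2.imread('pics/scene0.png')[70:310,80:380];b=cv2.imread('pics/scene15.png')[70:310,80:380]
cv2.imwrite('pics/cmp.png',np.hstack([cv2.resize(x,(400,320)) for x in(a,b)]))"
```

```text
(no output)
```

View pics/cmp.png

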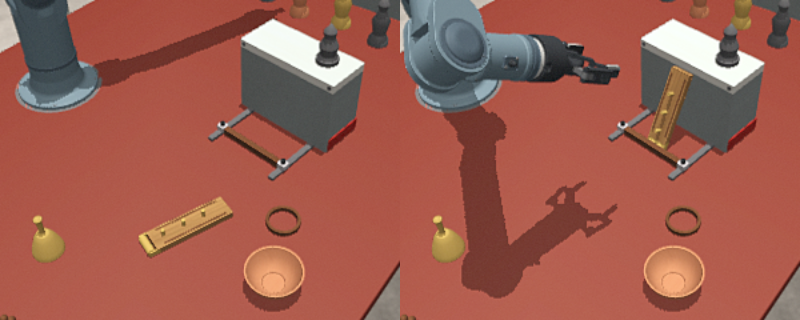

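All the wares are where they started. The bell's top-view difference is only the arm covering it; in the scene view the bell is unchanged. Handing in.

```bash
python3 -c "
from workcell import ctrl
print(ctrl.job_done()); print(ctrl.observe()['clock'])"
```

```text
the job is handed in; nothing more can be done
None
the job is handed in; nothing more can be done
```

The board is leaning against the chest by itself, pegs out, and the job was handed in at about 23.5 s; no verdict was reported.

**What I did:** I gripped the board near its top, tilted it up, set the roller on the table behind the bar and pressed it home. The wrist read about 6 N from the bar, held for more than a second. I then swung the top about its foot to the chest. When they touched, the wrist's y force dropped by about 5 N, well under the 20 N limit. I eased the load, opened the fingers and backed out along the tool.

**Last checks, from the pictures:**

| Check | Measured |
|---|---|
| Lean from upright | about 28.5° |
| Rear top edge to chest face | within about 2 mm |
| Roller to bar's middle | about 0 mm |
| Roller out from chest face | 93 mm |
| Square to the chest | within 1–3° |

- **At rest:** two top pictures taken moments apart showed no movement of the board.
- **Other wares:** the bowl, bangle and figurine are unchanged in both views. The arm hid the bell in the top view, but in the scene picture it stands where it was.
- **Disagreements:** the lean while still held read about 19° from the tool tilt and about 24° from the TCP and foot positions. The table contact came about 10 mm lower than the picture estimate. I settled both by touch and by the top view.
- **Not checked:** I had no direct reading of the final contact forces on the bar and the chest.

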